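Clear and open the block incubator

TASK

Clear the two rack boxes off the incubator's lid by stacking them, one at a time, squarely on the box standing on the bench. Then, with the catch still as you found it, tug the lid up by its handle to learn whether it is caught; if it is, slide the unmarked catch right over to its other end. Raise the lid to about 45 degrees and finish while holding it there by the handle, leaving everything else on the bench alone.

Things in the scene. Friction and masses are not known exactly. Their poses are not given: they have to be found in the camera images.
- incubator: block incubator fixed to the bench: a well 200 mm (x) by 240 mm (y) with its rim 100 mm up, covered by a flat hinged lid whose top is 120 mm up when shut; at its -y side a console strip, 60 mm wide (y -120 to -180 mm) and 120 mm high, with the catch on it. Origin on the bench under the middle of the well; its x points from the handle to the hinge, z up
- handle (a point): middle of the lid's handle: a round steel bar 12 mm thick, 110 mm long along the incubator's y, on two end posts, its centre line 42 mm above the lid's top and 20 mm behind the lid's front edge (x -80, y 0, z 162 mm from the incubator's origin when shut); fingers pass freely under it and the bar can turn between them
- hinge (a point): middle of the lid's hinge line, which runs along the incubator's y at the far rim (x +100, y 0, z 100 mm from its origin)
- lid (a joint): lid angle in rad: 0 shut, grows as the handle side rises, stop at 1.3. The lid weighs about 0.5 kg (about 3 N at the handle) and falls shut when let go. Caught, it rises only 0.02 to 0.03 rad (about 5 mm at the handle) and stops dead; free, it keeps rising
- catch_top (a point): top centre of the catch's thumb piece: an upright black block 20 mm (incubator x) by 14 mm (y) by 30 mm high, standing on the console's top
- catch (a joint): slide of the catch along the incubator's +x in m: 0 at its near end, 0.024 at its far end; found near 0. About 2 N moves it and it stays where it is left. It is unmarked: at one end the lid is caught, at the other free, and which is which differs from case to case and cannot be seen; half-way it is still caught
- box_c: closed rack box (white below, grey top, flat all round), 96 mm along its x, 64 mm along its y, 42 mm high, 0.1 to 0.2 kg, straight sides; origin at the centre of its underside. Stands on the bench and is the foot of the column
- box_a: closed rack box (white below, grey top, flat all round), 96 mm along its x, 64 mm along its y, 42 mm high, 0.1 to 0.2 kg, straight sides; origin at the centre of its underside. Starts on the lid
- box_b: closed rack box (white below, grey top, flat all round), 96 mm along its x, 64 mm along its y, 42 mm high, 0.1 to 0.2 kg, straight sides; origin at the centre of its underside. Starts on the lid, beside the other
- tube_rack: wire rack of 12 capped tubes, 78 x 108 mm, 96 high; origin under its centre; a bystander
- wash_bottle: squeeze bottle with bent spout, 64 mm across, 190 high; origin under its centre; a bystander
- jar: small closed glass jar, 52 mm across, 62 high; origin under its centre; a bystander
- cap: loose screw cap, 30 mm across, 14 high; origin under its centre; a bystander
- timer: flat bench timer, 50 x 65 mm, 20 high; origin under its centre; a bystander
- beaker: open glass beaker, 64 mm across, 75 high; origin under its centre; a bystander

How it is judged:
On the way, in this order (a step that is already met when the one before it is completed fails the run):
1. one box from the lid stands squarely on the box on the bench, released (((horizontal distance between box_a and box_c below 0.01 m and z of box_a in the frame of box_c between 0.038 and 0.046 m and angle between the x axis of box_a and the x axis of box_c, either way round below 0.12 rad and linear speed of box_a below 0.02 m/s and contact force between the fingers and box_a below 0.1 N) or (horizontal distance between box_b and box_c below 0.01 m and z of box_b in the frame of box_c between 0.038 and 0.046 m and angle between the x axis of box_b and the x axis of box_c, either way round below 0.12 rad and linear speed of box_b below 0.02 m/s and contact force between the fingers and box_b below 0.1 N))), for 0.2 s.
2. the three boxes stand in one square column, released (((horizontal distance between box_a and box_c below 0.01 m and z of box_a in the frame of box_c between 0.038 and 0.046 m and angle between the x axis of box_a and the x axis of box_c, either way round below 0.12 rad and linear speed of each of box_a, box_b below 0.02 m/s and contact force between the fingers and box_a below 0.1 N and horizontal distance between box_b and box_a below 0.01 m and z of box_b in the frame of box_a between 0.038 and 0.046 m and angle between the x axis of box_b and the x axis of box_a, either way round below 0.12 rad and contact force between the fingers and box_b below 0.1 N) or (horizontal distance between box_b and box_c below 0.01 m and z of box_b in the frame of box_c between 0.038 and 0.046 m and angle between the x axis of box_b and the x axis of box_c, either way round below 0.12 rad and linear speed of each of box_b, box_a below 0.02 m/s and contact force between the fingers and box_b below 0.1 N and horizontal distance between box_a and box_b below 0.01 m and z of box_a in the frame of box_b between 0.038 and 0.046 m and angle between the x axis of box_a and the x axis of box_b, either way round below 0.12 rad and contact force between the fingers and box_a below 0.1 N))), for 0.2 s.
3. the lid is tugged up (at least 0.012 rad) by the fingers while the catch is still within 6 mm of its near end (value of joint lid above 0.012 rad and value of joint catch below 0.006 m and contact force between the fingers and lid above 0.5 N), for 0.1 s.
At the end, for the whole second after the job is handed in: The three boxes stand in one column (each within 10 mm and 0.12 rad of the one below, at rest, not touched), and the fingers still hold the lid by its handle (TCP within 40 mm of the bar's middle, more than 1 N), at rest between 0.6 and 1.0 rad (((horizontal distance between box_a and box_c below 0.01 m and z of box_a in the frame of box_c between 0.038 and 0.046 m and angle between the x axis of box_a and the x axis of box_c, either way round below 0.12 rad and linear speed of each of box_a, box_b below 0.02 m/s and contact force between the fingers and box_a below 0.1 N and horizontal distance between box_b and box_a below 0.01 m and z of box_b in the frame of box_a between 0.038 and 0.046 m and angle between the x axis of box_b and the x axis of box_a, either way round below 0.12 rad and contact force between the fingers and box_b below 0.1 N) or (horizontal distance between box_b and box_c below 0.01 m and z of box_b in the frame of box_c between 0.038 and 0.046 m and angle between the x axis of box_b and the x axis of box_c, either way round below 0.12 rad and linear speed of each of box_b, box_a below 0.02 m/s and contact force between the fingers and box_b below 0.1 N and horizontal distance between box_a and box_b below 0.01 m and z of box_a in the frame of box_b between 0.038 and 0.046 m and angle between the x axis of box_a and the x axis of box_b, either way round below 0.12 rad and contact force between the fingers and box_a below 0.1 N)) and value of joint lid between 0.6 and 1 rad and velocity of joint lid between -0.05 and 0.05 rad/s and contact force between the fingers and lid above 1 N and distance between the grasp point and handle below 0.04 m); the arm keeps its last pose, push and grip.
It fails at once if a bystander is shifted more than 30 mm (distance of any of tube_rack, wash_bottle, jar, cap, timer, beaker from where it was at the start of the episode above 0.03 m).
It also fails if it takes over 72 s, if anything falls off the work surface, if the arm or the gripper's body presses on something with over 40 N, if the wrist force passes 120 N, or if a joint passes its speed limit or range.

ROBOT

A 7-joint arm with a two-finger parallel gripper is mounted at the origin on the work surface. World frame = base frame: x ahead of the robot, y to its left, z up, the work surface at z = 0. Lengths are in m, angles in rad, forces in N, time in s.
With the tool pointing down it reaches from about 0.425 to 0.875 m from the base axis. Payload 9.9 kg.
Tool frame: the origin (TCP) lies between the finger pads, 19 mm behind the fingertips; this is the grasp point; z points along the fingers, y is the line along which they close (so a half turn about z gives the same grasp; the last joint's range is limited). The gripper opens to 85 mm and grips with 20 to 120 N. Pads are 22 mm wide; open, the fingers measure 114 mm over their backs; the gripper's body (76 mm by 85 mm) begins 54 mm behind the grasp point. The pads swing forward as they close: fully open they stand 13 mm farther back than shut.
Start: joints at [-1.259, 0.576, 0.025, 1.437, -0.015, 1.129, -0.057], TCP at [0.26, 0.623, 0.25] pointing down, gripper open.
Joint ranges: [-2.76, 2.76], [-0.34, 2.15], [-1.52, 1.57], [0.19, 2.46], [-1.09, 4.23], [0.17, 1.99], [-2.82, 2.82]. Speed limits (rad/s): [2.22, 2.22, 3.01, 3.01, 3.14, 3.14, 3.14].

INTERFACE

Orientations are given as a unit quaternion [w, x, y, z].
In Python, from plant import r, set_gripper, inverse_kinematics, viewer, ticket, monitor gives the robot as it stands. Calls block until the motion is done:
- r.move_pose(position, orientation): joint-space move of the TCP to a pose.
- r.servo_line(position, rot=None, feed=0.15): straight line of the TCP; rot=None keeps the orientation; feed is the mean speed in m/s.
- r.goto_joints(angles): joint-space move.
- set_gripper(opening, strength=None): finger opening in m; strength is the grip in N (None keeps the last); returns when the fingers have stopped.
- r.sleep(seconds).
- inverse_kinematics(position, orientation): joint angles nearest the present ones, or None.
- viewer.snapshot(name): name is "side" or "top"; returns (picture, depth): 400x640x3 uint8, red, green, blue; 400x640 float32, m along the optical axis (not along the pixel's ray), 0 where there is no reading.
- viewer.camera_info(name): a dict with "K" (3x3 intrinsics, pixels), "R" (3x3) and "t" (3): a world point X has camera coordinates R X + t. Camera axes: x right, y down, z forward; pixel columns grow to the right and rows downward; lengths in m; the calibration is good to about 2 mm. A picture is of the moment at which its call begins. camera_info takes no time and is no camera call.
A pose or a line that the arm cannot do raises r.Unreachable and nothing moves.
- ticket.sign_off(): hands the job in; it is judged then, once.
Readings, each from a call of its own:
- monitor.read_t(): time.
- monitor.read_q(): joint angles.
- monitor.read_joint_vel(): joint speeds.
- monitor.read_joint_efforts(): joint torques, N m.
- monitor.read_tcp_pos(): TCP position.
- monitor.read_tool_rot(): TCP orientation.
- monitor.read_contact_force(): force on the tool from outside, world axes, zero at the start.
- monitor.read_ft_torque(): the same for the moment, N m.
- monitor.read_finger_gap(): finger opening in m.
- monitor.read_finger_force(): force on a finger pad.
Only numpy, scipy, OpenCV 4.12 (cv2) and the standard library are available. Lean on these libraries where they do the work, as an engineer would, in place of code of your own. Each camera call takes 0.05 s, during which the arm holds its last target. There are 200 camera calls.

## Working session

There is one attempt and no reset: what is moved stays moved. The work goes in short steps, each a Python script; the robot and the scene stay as the last script left them, time stands still between calls to the robot, and variables do not carry over. Pictures are saved under pics/ and viewed, at most 10 in all, crops included, and the job is handed in when it is done.

```bash
mkdir -p pics; ls; python3 - <<'E'
from plant import *
import cv2,numpy as np
for n in("top","side"):
    p,d=viewer.snapshot(n); cv2.imwrite(f"pics/{n}0.png",p[:,:,::-1]); np.savez(f"{n}0.npz",p=p,d=d)
    c=viewer.camera_info(n); print(n,np.round(c["K"],1).tolist(),np.round(c["R"],4).tolist(),np.round(c["t"],4).tolist(), (d>0).mean())
print(monitor.read_t(),monitor.read_tool_rot(),monitor.read_tcp_pos())
E
```

```text
pics
top [[365.1, 0.0, 320.5], [0.0, 365.1, 198.6], [0.0, 0.0, 1.0]] [[-0.0016, -0.9995, 0.0326], [-0.9989, 0.0001, -0.0477], [0.0476, -0.0327, -0.9983]] [0.1, 0.525, 0.9216] 0.99609765625
side [[384.4, 0.0, 323.8], [0.0, 384.4, 192.2], [0.0, 0.0, 1.0]] [[0.8972, -0.4416, 0.0039], [-0.3429, -0.7022, -0.624], [0.2783, 0.5585, -0.7814]] [-0.4376, 0.3322, 0.7452] 0.996046875
0.1 [-1.03312787e-04  1.96599063e-01  9.80483678e-01 -7.45517027e-04] [0.26009506 0.62245192 0.24922932]
```

View pics/top0.png

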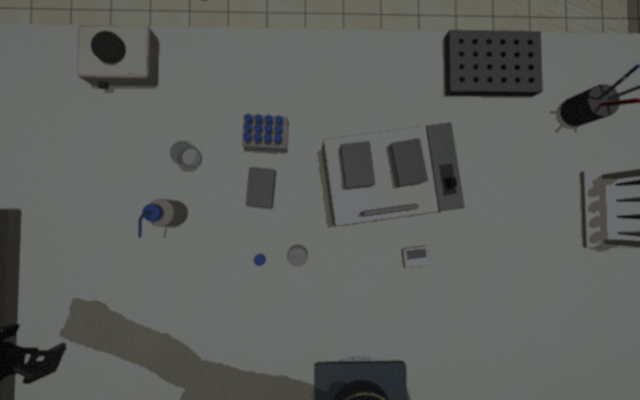

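View pics/side0.png

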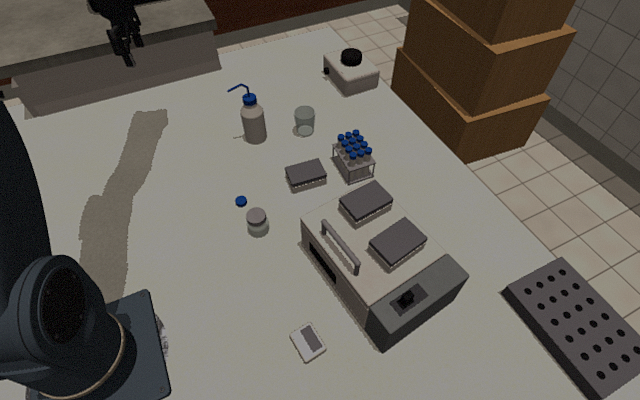

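The top view shows box_c at about (261,187), the lid boxes at (356,165) and (408,162), the handle bar at (390,210) and the catch at (449,184). The side view shows the same things: box_c (306,173), lid boxes (366,202) and (398,243), handle (341,246), catch (405,298).

```bash
cat > h.py <<'E'
import numpy as np,cv2
from plant import viewer
def cloud(n,d):
    c=viewer.camera_info(n);K,R,t=map(np.array,(c["K"],c["R"],c["t"]))
    v,u=np.mgrid[:d.shape[0],:d.shape[1]]
    P=np.stack([(u-K[0,2])/K[0,0]*d,(v-K[1,2])/K[1,1]*d,d],-1)
    return (P-t)@R          # world = R^T (P-t)
def onplane(n,uv,z):
    c=viewer.camera_info(n);K,R,t=map(np.array,(c["K"],c["R"],c["t"]))
    uv=np.atleast_2d(uv).astype(float)
    ray=np.c_[(uv[:,0]-K[0,2])/K[0,0],(uv[:,1]-K[1,2])/K[1,1],np.ones(len(uv))]@R
    o=-R.T@t; return o+ray*((z-o[2])/ray[:,2])[:,None]
def blob(p,seed,tol=12):
    m=np.zeros((p.shape[0]+2,p.shape[1]+2),np.uint8)
    cv2.floodFill(p.copy(),m,seed,0,(tol,)*3,(tol,)*3,4|cv2.FLOODFILL_FIXED_RANGE|cv2.FLOODFILL_MASK_ONLY|(255<<8))
    return m[1:-1,1:-1]
def rect(n,p,W,seed,tol=12):
    """grey flat top: height from depth, outline by ray onto that plane"""
    m=blob(p,seed,tol); m=cv2.morphologyEx(m,cv2.MORPH_OPEN,np.ones((3,3)))
    z=np.median(W[...,2][m>0])
    c=max(cv2.findContours(m,cv2.RETR_EXTERNAL,cv2.CHAIN_APPROX_NONE)[0],key=cv2.contourArea)
    X=onplane(n,c[:,0],z)[:,:2]
    (cx,cy),(w,h),a=cv2.minAreaRect((X*1000).astype(np.float32))
    if w<h: w,h,a=h,w,a+90
    return np.array([cx,cy,z*1000,w,h,(a+90)%180-90])
E
python3 - <<'E'
from h import *
S={"top":dict(c=(261,187),a=(356,165),b=(408,162),catch=(449,183),cons=(440,150),lid=(385,180)),"side":dict(c=(306,173),a=(366,202),b=(398,243),catch=(405,295),cons=(440,290),lid=(350,222))}
for n in S:
    f=np.load(n+"0.npz");p,d=f["p"],f["d"];W=cloud(n,d)
    for k,s in S[n].items(): print(n,k,p[s[1],s[0]],np.round(rect(n,p,W,s),1),np.round(W[s[1],s[0]]*1000))
    if n=="top": # handle
        hh=W[...,2]; m=(abs(hh-.166)<.008); m[:200]=0; m[222:]=0; m[:,:350]=0; m[:,430:]=0
        X=W[m];print("handle",len(X),(X.mean(0)*1000).round(1),(X.min(0)*1000).round(),(X.max(0)*1000).round()); 
        print(np.round(cv2.fitLine(X[:,:2].astype(np.float32),cv2.DIST_HUBER,0,.01,.01).ravel(),4))
    m=(W[...,2]>.14)&(W[...,2]<.157)&(W[...,0]<.55)&(W[...,0]>.3)&(W[...,1]<-.2)&(W[...,1]>-.4)
    print("catch",m.sum(),(W[m].mean(0)*1000).round(1) if m.any() else 0)
E
```

```text
top c [65 63 65] [550.8 248.2  42.7  95.5  64.3  -5.4] [552. 247.  40.]
top a [65 65 65] [592.2  24.4 162.7  93.8  62.    6.8] [590.  28. 162.]
top b [62 59 62] [596.8 -88.4 162.5  96.1  61.3  10. ] [597. -85. 164.]
top catch [3 3 6] [ 550.7 -183.7  135.3    6.9    6.7  -89.9] [ 553. -182.  142.]
top cons [63 65 62] [ 593.7 -180.7  120.4  197.1   60.2    7.9] [ 631. -171.  122.]
top lid [106 107 106] [5.1950e+02 9.7300e+01 8.0000e-01 1.6877e+03 9.8440e+02 8.7500e+01] [562. -44. 121.]
handle 306 [494.8 -43.7 167.3] [ 483. -105.  161.] [508.  14. 171.]
[ 0.1365 -0.9906  0.4948 -0.0437]
catch 0 0
side c [82 75 76] [555.  246.5  41.2  93.   61.4  -5.4] [553. 237.  41.]
side a [82 77 77] [595.4  22.1 161.1  93.9  61.9   6.8] [590.  13. 161.]
side b [81 73 76] [601.2 -90.7 161.2  94.   62.1  10.2] [596. -98. 160.]
side catch [19 15 17] [ 558.1 -190.9  149.4   17.9   10.4   23.3] [ 554. -188.  149.]
side cons [91 92 89] [ 597.1 -185.2  119.2  197.    56.8    7.9] [ 631. -199.  118.]
side lid [71 65 61] [548.9  12.5 133.4  63.   14.6 -78.3] [549.   2. 129.]
catch 0 0
```

```bash
cat >> h.py <<'E'
from plant import r,set_gripper,monitor,inverse_kinematics
def down(yaw):
    f=np.radians(90+yaw/2); return [0,np.cos(f),np.sin(f),0]
def F(): return np.array(monitor.read_contact_force())
def creep(step,n,limit,feed=.03):
    """small steps until the force changes by limit; returns steps made, force change"""
    f0=F(); step=np.array(step)
    p0=np.array(monitor.read_tcp_pos())
    for i in range(1,n+1):
        r.servo_line(p0+step*i,feed=feed); df=F()-f0
        if np.linalg.norm(df)>limit: break
    return i,df.round(1)
def pick(x,y,z,yaw):
    r.move_pose([x,y,z+.11],down(yaw)); r.servo_line([x,y,z],feed=.15)
    set_gripper(.055,30); print("gap",monitor.read_finger_gap(),"F",monitor.read_finger_force())
    r.servo_line([x,y,z+.12],feed=.15)
def place(x,y,z,yaw):
    r.move_pose([x,y,.30],down(yaw)); r.servo_line([x,y,z+.006],feed=.15)
    print("creep",creep([0,0,-.001],10,2.5), monitor.read_tcp_pos())
    set_gripper(.085); r.servo_line([x,y,z+.15],feed=.2)
E
python3 - <<'E'
from h import *
pick(.5938,.0232,.145,6.8)
print(monitor.read_t())
place(.5529,.2473,.067,-5.4)
r.move_pose([.45,.05,.30],down(0))
print(monitor.read_t())
for n in("top","side"):
    p,d=viewer.snapshot(n); cv2.imwrite(f"pics/{n}1.png",p[:,:,::-1]); np.savez(f"{n}1.npz",p=p,d=d)
cv2.imwrite("pics/both1.png",np.hstack([np.load("side1.npz")["p"][100:330,200:520,::-1],np.load("top1.npz")["p"][80:310,180:500,::-1]]))
E
```

```text
gap 0.06348184079474983 F 32.888885736465454
4.7
creep (6, array([-2.7, -1.3,  5.8])) [0.55345336 0.24748418 0.06819053]
10.975
```

View pics/both1.png

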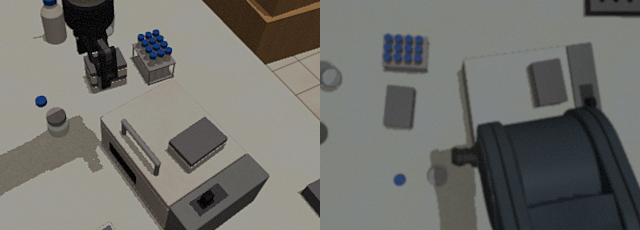

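The first box is stacked: in the top view its top is at full-frame pixel (259,187). The gripper hides it in the side view, and box_b is still on the lid. I'll check it against box_c's earlier position using the same camera.

```bash
python3 - <<'E'
from h import *
f=np.load("top1.npz");p,d=f["p"],f["d"];W=cloud("top",d)
print(np.round(rect("top",p,W,(259,187)),1))
f=np.load("side1.npz");p,d=f["p"],f["d"];W=cloud("side",d)
print(np.round(rect("side",p,W,(398,243)),1))
E
```

```text
[549.  248.3  84.8  97.8  61.3  -5.7]
[601.2 -90.7 161.2  93.7  62.1  10.1]
```

```bash
python3 - <<'E'
from h import *
pick(.599,-.0895,.145,10.1)
place(.552,.2473,.109,-5.5)
r.move_pose([.45,-.1,.33],down(7.9-90))
print(monitor.read_t(),monitor.read_q())
for n in("top","side"):
    p,d=viewer.snapshot(n); np.savez(f"{n}2.npz",p=p,d=d)
cv2.imwrite("pics/both2.png",np.hstack([np.load("side2.npz")["p"][100:330,200:520,::-1],np.load("top2.npz")["p"][80:310,180:500,::-1]]))
p,d=(np.load("top2.npz")[k] for k in"pd")
print(np.round(rect("top",p,cloud("top",d),(258,187)),1))
E
```

```text
gap 0.06362435421364561 F 32.407692074775696
creep (6, array([-1.4,  1.3,  5.4])) [0.55262935 0.24750413 0.11023675]
20.8917 [-0.4800549   0.23336485  0.75696475  1.8581257  -0.17730545  1.11902821
  0.48236601]
[549.  247.7 126.7  97.6  61.5  -4.9]
```

View pics/both2.png

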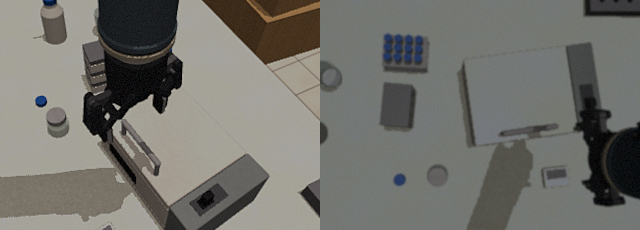

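The column of three is square: the top box is at (258,187) in the top view and its top is at 127 mm. The lid is clear and the handle is free. Now the tug.

```bash
cat >> h.py <<'E'
Y=np.radians(7.9); H=np.array([.496,-.045,.162]); DH=down(7.9-90)
def arc(th):
    a,h=.18,.062
    dx=a-a*np.cos(th)+h*np.sin(th); dz=a*np.sin(th)+h*np.cos(th)-h
    return H+[dx*np.cos(Y),dx*np.sin(Y),dz]
def raise_lid(t0,t1,dt,limit,feed):
    f0=F()
    for th in np.arange(t0+dt,t1+1e-6,dt):
        r.servo_line(arc(th),feed=feed); df=F()-f0
        print(round(th,3),df.round(1))
        if np.linalg.norm(df)>limit: break
    return th
E
python3 - <<'E'
from h import *
r.move_pose(H+[0,0,.1],DH); r.servo_line(H,feed=.12); set_gripper(0,60)
print("gap",monitor.read_finger_gap(),monitor.read_finger_force(),F().round(1))
th=raise_lid(0,.06,.01,20,.03); r.sleep(.3); print(F().round(1),monitor.read_tcp_pos(),arc(th),monitor.read_t())
E
```

```text
gap 0.010137635316144535 58.422165513038635 [1.1 0.3 4.3]
0.01 [ 0.3  0.1 -7.8]
0.02 [ 1.4 -0.3 -8.3]
0.03 [ 2.   0.1 -9. ]
0.04 [ 2.3  0.8 -9.5]
0.05 [ 2.5 -0.1 -9.8]
0.06 [  3.4  -0.7 -11. ]
[ 3.9 -0.2 -6.5] [ 0.50004505 -0.04441836  0.17268317] [ 0.50000331 -0.04444449  0.17268195] 24.9417
```

The force stays near the lid's own weight well past 0.03 rad, so the lid looks free. I'll raise it on, watching the force, and check with the camera.

```bash
python3 - <<'E'
from h import *
th=raise_lid(.06,.79,.0730,25,.06); r.sleep(.4)
print(th,F().round(1),monitor.read_finger_gap(),monitor.read_finger_force(),monitor.read_tcp_pos(),arc(th),monitor.read_t())
for n in("top","side"):
    p,d=viewer.snapshot(n); np.savez(f"{n}3.npz",p=p,d=d)
cv2.imwrite("pics/both3.png",np.hstack([np.load("side3.npz")["p"][60:330,200:520,::-1],np.load("top3.npz")["p"][60:330,180:500,::-1]]))
for n in("top","side"):   # lid angle: slope of white points over the well
    W=cloud(n,np.load(n+"3.npz")["d"]);p=np.load(n+"3.npz")["p"]
    X=(W-[.5748,-.0344,0]); x=X[...,0]*np.cos(Y)+X[...,1]*np.sin(Y); y=-X[...,0]*np.sin(Y)+X[...,1]*np.cos(Y); z=W[...,2]
    m=(x>-.07)&(x<.09)&(abs(y)>.06)&(abs(y)<.115)&(z>.1)&(z<.3)&(p.mean(-1)>60)
    if m.sum()>50: print(n,m.sum(),np.polyfit(x[m],z[m],1))
E
```

```text
0.133 [-1.1  0.3  1.2]
0.206 [-5.3  0.2  3.7]
0.279 [-9.3  0.9  6.1]
0.352 [-12.5  -0.6   9.9]
0.425 [-14.5  -0.1  11.4]
0.498 [-16.4   0.4  16. ]
0.571 [-18.5   0.7  20.3]
0.5710000000000001 [-15.4   0.2  14. ] 0.01010346950133732 58.97684097290039 [ 0.5558339  -0.03677429  0.25100547] [ 0.55747538 -0.03646959  0.24944964] 28.025
top 1939 [-0.56675046  0.18373009]
side 2254 [-0.56787602  0.18405385]
```

View pics/both3.png

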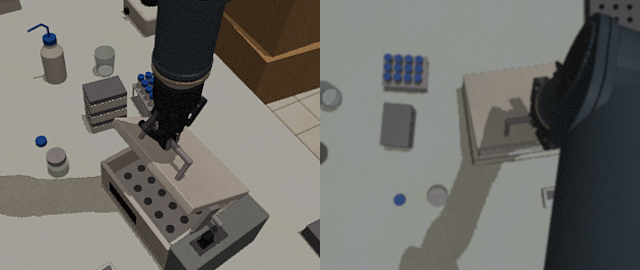

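The picture shows the lid well open, at (200,170) in the left half, with the fingers on the bar and the column intact. The lid angle is about 0.52 rad. My arc runs about 2 mm inward, so I'll re-anchor each step at the actual TCP to release the radial load and carry on to about 0.8.

```bash
python3 - <<'E'
from h import *
hinge=H+[.18*np.cos(Y),.18*np.sin(Y),-.062]; e=np.array([np.cos(Y),np.sin(Y),0])
dt=.045
for i in range(6):
    p=np.array(monitor.read_tcp_pos()); v=p-hinge; a=-(v@e); h=v[2]
    a2,h2=a*np.cos(dt)-h*np.sin(dt),a*np.sin(dt)+h*np.cos(dt)
    k=(np.hypot(a,h)+.0008)/np.hypot(a,h)
    q=hinge-e*a2*k; q[2]=hinge[2]+h2*k
    q+=(p-hinge)-(-e*a+[0,0,h])   # keep y offset
    r.servo_line(q,feed=.05); print(F().round(1))
r.sleep(.6)
print(F().round(1),monitor.read_finger_gap(),monitor.read_finger_force(),monitor.read_tcp_pos(),monitor.read_t())
for n in("top","side"):
    p,d=viewer.snapshot(n); np.savez(f"{n}4.npz",p=p,d=d)
    W=cloud(n,d)
    X=(W-[.5748,-.0344,0]); x=X[...,0]*np.cos(Y)+X[...,1]*np.sin(Y); y=-X[...,0]*np.sin(Y)+X[...,1]*np.cos(Y); z=W[...,2]
    m=(x>-.04)&(x<.08)&(abs(y)>.06)&(abs(y)<.115)&(z>.115)&(z<.3)&(p.mean(-1)>60)
    if m.sum()>50: print(n,m.sum(),np.polyfit(x[m],z[m],1))
cv2.imwrite("pics/both4.png",np.hstack([np.load("side4.npz")["p"][60:330,200:520,::-1],np.load("top4.npz")["p"][60:330,180:500,::-1]]))
p,d=(np.load("top4.npz")[k] for k in"pd")
print(np.round(rect("top",p,cloud("top",d),(258,187)),1))
E
```

```text
[ 0.8  0.2 -3.6]
[  4.9  -1.5 -13.4]
[  5.7  -0.2 -12.3]
[  6.1  -0.9 -17.4]
[  6.4  -0.2 -14.6]
[  5.2  -2.4 -19.4]
[  5.4  -2.2 -19.7] 0.009846344314923566 58.56966197490692 [ 0.60116083 -0.03045537  0.2804046 ] 30.725
top 1347 [-1.01668722  0.23776211]
side 1400 [-0.91387357  0.23654842]
[548.9 247.9 126.8  97.3  61.   -5.1]
```

View pics/both4.png

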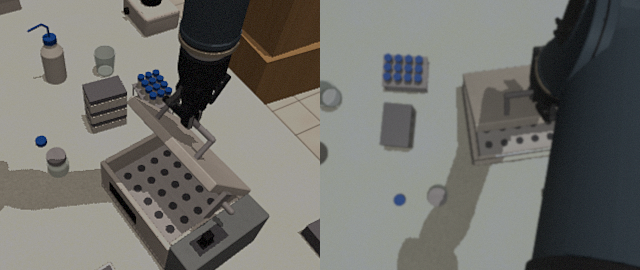

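The picture shows the lid at about 45°, with the slope giving 0.74–0.79 rad. The fingers are closed on the bar, near (195,125) in the left half, and the column and bystanders haven't moved. Handing in.

```bash
python3 -c "
from plant import *
print(abs(monitor.read_joint_vel()).max()); print(ticket.sign_off())"
```

```text
0.0014458554847952088
the job is handed in; nothing more can be done
None
```

Job handed in: both boxes are stacked squarely on box_c, the tug showed the lid was free so I left the catch alone, and the arm is holding the lid by its handle at about 0.76 rad (roughly 44°).

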